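# Release the latched spares tray with a pin

### The arm

A 6-joint arm with a two-finger parallel gripper is mounted at the origin on the work surface. World frame = base frame: x ahead of the robot, y to its left, z up, the work surface at z = 0. Lengths are in m, angles in rad, forces in N, time in s.
With the tool pointing down it reaches from about 0.35 to 0.725 m from the base axis. Payload 4.3 kg.
Tool frame: the origin (TCP) lies on the centre line of the jaws, within the pads' length; the fingertips stand 25 mm ahead of it and the grasp point (between the pads) lies 6 mm ahead of it (bot.nose_length is the distance from the TCP to the fingertips, in m); z points along the fingers, y is the line along which they close (so a half turn about z gives the same grasp; the last joint's range is limited). The gripper opens to 85 mm and grips with 20 to 120 N. Pads are 22 mm wide; open, the fingers measure 114 mm over their backs; the gripper's body (76 mm by 85 mm) begins 54 mm behind the grasp point. The pads swing forward as they close: fully open they stand 13 mm farther back than shut.
Start: joints at [-1.426, 0.377, 0.081, 1.274, 0, 1.46], TCP at [0.145, -0.556, 0.256] pointing down, gripper open.
Joint ranges: [-2.72, 2.72], [-0.84, 1.66], [-1.02, 1.22], [-1.77, 2.12], [-1.37, 1.28], [-3.14, 3.14]. Speed limits (rad/s): [2.57, 2.57, 3.14, 3.14, 3.14, 3.14].

### API

Orientations are given as a rotation vector (axis times angle).
In Python, from station import bot gives the robot as it stands. Calls block until the motion is done:
- bot.move_ptp(position, orientation): joint-space move of the TCP to a pose.
- bot.move_linear(position, max_speed=0.15, rot=None, until_force=None): straight line of the TCP; rot=None keeps the orientation; max_speed is the mean speed in m/s. With until_force (N) it stops when the force on the tool has changed by that much, and returns True; else False.
- bot.move_joints(angles): joint-space move.
- bot.command_gripper(opening, newtons=None): finger opening in m; newtons is the grip in N (None keeps the last); returns when the fingers have stopped.
- bot.wait(seconds).
- bot.ik(position, orientation): joint angles nearest the present ones, or None.
- bot.get_state(): the state.
- bot.grab_frame(name): name is "scene" or "top" or "wrist"; returns a dict with "pixels" (384x512x3 uint8, red, green, blue), "fx", "fy", "cx", "cy" (pixels), "rvec" (rotation vector, rad) and "tvec" (3), from world to camera coordinates, as OpenCV has them. Camera axes: x right, y down, z forward; pixel columns grow to the right and rows downward; lengths in m; the calibration is good to about 2 mm. The wrist camera is an equidistant fisheye: a pixel r from the principal point sees the ray r / f radians off the axis. A picture is of the moment at which its call begins. There is no depth.
A pose or a line that the arm cannot do raises bot.Unreachable and nothing moves.
- bot.hand_in(): hands the job in; it is judged then, once.
The state is a dict: "time": time; "joint_positions": joint angles; "qvel": joint speeds; "tau": joint torques, N m; "tcp_pos": TCP position; "tcp_rot": TCP orientation; "contact_force": force on the tool from outside, world axes, zero at the start; "torque": the same for the moment, N m; "finger_gap": finger opening in m; "gripper_force": force on a finger pad.
Only numpy, scipy, OpenCV 4.12 (cv2) and the standard library are available. Lean on these libraries where they do the work, as an engineer would, in place of code of your own. Each camera call takes 0.05 s, during which the arm holds its last target. There are 200 camera calls.

### The job

Take the release pin from its stand, push its rod down the access hole in the top of the grey case and feel for the hidden spring latch, pressing only gently until the tray pops out: the latch sits at an unknown depth and breaks if forced against its stop. Put the pin back upright in its stand, fully home, and pull the tray by its tab all the way out to its stop. Leave everything else on the bench where it is.

Things in the scene. Friction and masses are not known exactly. Their poses are not given: they have to be found in the camera images.
- case: grey plastic box 130 x 130 x 80 mm, fixed; origin at its underside's centre, z up, own -x out of the front where the black tray is. Hidden latch in it: a spring pad pushing back with 2 N at first, 8 N at its end. Pressed about 7 mm (6 to 8 N with friction) it frees the tray; at 10 mm it meets a solid stop, which breaks above 25 N, as does the case under the pin.
- case_hole (a point): mouth centre of the round access hole in the case's top face (80 mm above the bench): 10 mm across, through the 8 mm thick top. Straight below it is the latch's flat pad, 22 mm wide; its depth differs from case to case: untouched it lies 12 to 40 mm below the top face.
- tray (a joint): how far the tray is out of the case, m: 0 latched shut, 0.055 fully out against its stop. When the latch lets go a spring pushes it out about 0.025 (it stays unlatched); from there it slides with about 1 N of friction along the case's own -x axis.
- tray_tab (a point): middle of the upright black pull tab on the tray's front, 42 mm above the bench: tab 12 mm (case x) by 24 mm (case y), top at 56 mm. Moves with the tray; 107 mm in front of the case's centre when shut. Free gap of 30 mm between tab and the tray's front panel, above a ledge whose top is 16 mm over the bench.
- pin: release pin, 60 g: a plain steel rod 6 mm across and 62 mm long below a square aluminium handle 18 x 18 mm, 48 mm high (110 mm in all). Origin at the rod's tip, z up along the rod to the handle, x and y square to the handle's flat sides. It starts upright in the stand with the handle's underside resting on the stand's top.
- pin_tip (a point): the free lower end of the rod, same point as the pin's origin
- pin_grip (a point): point on the pin's axis in the handle, 90 mm above the tip (28 mm above the handle's underside)
- stand_hole (a point): centre of the hole's mouth in the top of the pin's stand: a fixed black block 56 x 56 mm, 70 mm high, with a 12 mm wide vertical hole right through. A similar block, an open pot holding three small tools, stands elsewhere and is not the stand.
- jar: small closed glass-like jar, 36 mm across, 50 mm high; origin at its underside's centre or on its axis; not part of the job, must stay where it is
- screwdriver: screwdriver lying on the bench; not part of the job, must stay where it is
- wrench: wrench lying on the bench; not part of the job, must stay where it is
- vase: printed green vase, about 60 mm across, 75 mm high; origin at its underside's centre or on its axis; not part of the job, must stay where it is
- spool: filament spool lying flat, 180 mm across, 56 mm high; origin at its underside's centre or on its axis; not part of the job, must stay where it is
- calliper: digital calliper lying flat, 190 mm long; origin at its underside's centre or on its axis; not part of the job, must stay where it is
- scraper_block: wooden sanding block 70 x 40 x 20 mm; origin at its underside's centre or on its axis; not part of the job, must stay where it is

How it is judged:
By the outcome, as a careful person would: the job done as asked, in the order asked, and still so for the second after the job is handed in, with the robot touching nothing.
It also fails if it takes over 72 s, if anything falls off the work surface, if the arm or the gripper's body presses on something with over 40 N, if the wrist force passes 120 N, or if a joint passes its speed limit or range.

## Working session

There is one attempt and no reset: what is moved stays moved. The work goes in short steps, each a Python script; the robot and the scene stay as the last script left them, time stands still between calls to the robot, and variables do not carry over. Pictures are saved under pics/ and viewed, at most 10 in all, crops included, and the job is handed in when it is done.

```bash
mkdir -p pics; ls; python3 - <<'E'
from station import bot
import cv2,numpy as np,pickle
fr={n:bot.grab_frame(n) for n in("scene","top","wrist")}
pickle.dump(fr,open("f0.pkl","wb"))
for n,f in fr.items():
    print(n,f["fx"],f["fy"],f["cx"],f["cy"],f["rvec"],f["tvec"])
    im=f["pixels"][:,:,::-1]
    cv2.imwrite(f"pics/{n}0.png",cv2.resize(im,(800,600)) if n!="wrist" else im)
s=bot.get_state();print(s["time"],s["tcp_pos"],s["tcp_rot"],s["contact_force"],bot.nose_length)
E
```

```text
pics
scene 428.2457387942975 428.2457387942975 252.32127016971603 188.2351898462647 [ 1.87287989  1.52425044 -0.67234758] [-0.11089214 -0.28614205  1.54763295]
top 495.49811526208435 495.49811526208435 258.940260594256 191.94892415831785 [ 2.10899589 -2.11275735  0.23196542] [-0.02236636  0.5482864   1.47425527]
wrist 297.3186396354542 297.3186396354542 257.81472717413544 200.37455843559542 [-2.30405807  1.77932728  0.25123998] [-0.57403846 -0.0356491   0.37934214]
0.15 [ 0.14488618 -0.55599748  0.25557771] [-3.11461225e+00 -3.98962849e-01  7.57895994e-06] [-0.05229846 -0.25557543 -0.21846139] 0.025
```

View pics/top0.png

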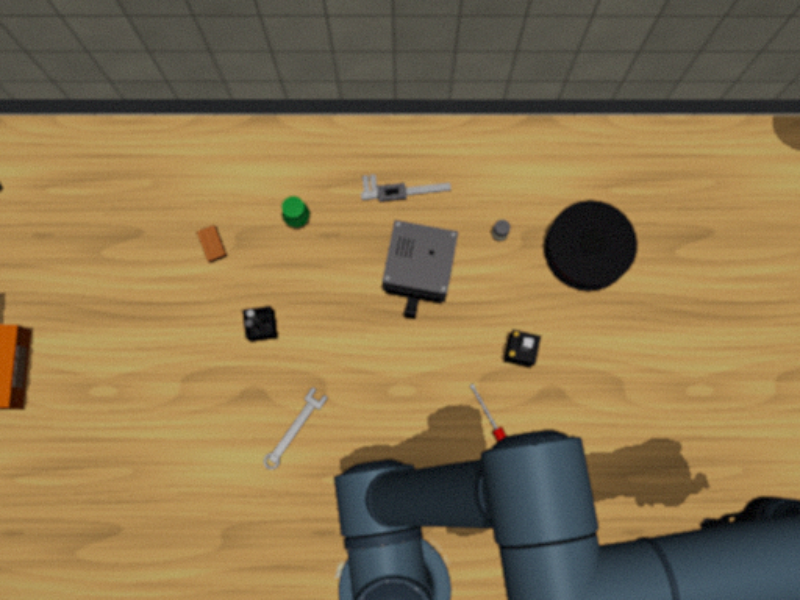

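View pics/scene0.png

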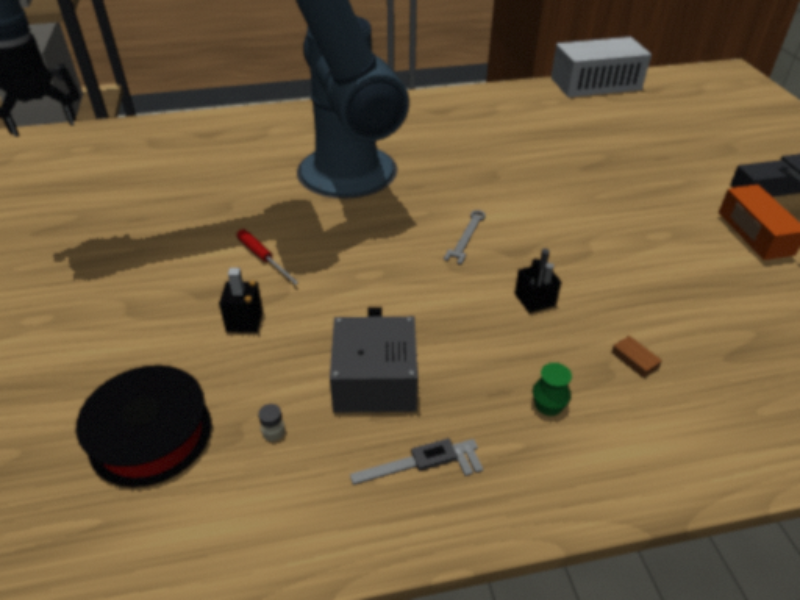

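The top view shows the case at about (420,262) with its hole at (432,252) and its tab at (411,307). The pin handle sits in the stand at (528,343). The tool pot is the block at (260,323). In the scene view the hole is at (361,352) and the handle's top at (235,272).

```bash
cat > h.py <<'E'
import numpy as np,cv2
from scipy.spatial.transform import Rotation as R
def cam(f):
    Rm=cv2.Rodrigues(np.array(f["rvec"],float))[0]; t=np.array(f["tvec"],float); return Rm,t
def ray(f,uv,fish=False):
    Rm,t=cam(f); x=np.array([(uv[0]-f["cx"])/f["fx"],(uv[1]-f["cy"])/f["fy"]])
    if fish:
        th=np.hypot(*x); d=np.r_[x/max(th,1e-9)*np.sin(th),np.cos(th)]
    else: d=np.r_[x,1.]
    return -Rm.T@t, Rm.T@(d/np.linalg.norm(d))
def onplane(f,uv,z,fish=False):
    o,d=ray(f,uv,fish); return o+d*(z-o[2])/d[2]
def cross(rays):
    A=sum(np.eye(3)-np.outer(d,d) for o,d in rays); b=sum((np.eye(3)-np.outer(d,d))@o for o,d in rays)
    return np.linalg.solve(A,b)
def down(yaw): # tool z down, tool y axis at world angle yaw
    y=np.array([np.cos(yaw),np.sin(yaw),0]);z=np.array([0,0,-1.]);x=np.cross(y,z)
    return R.from_matrix(np.c_[x,y,z]).as_rotvec()
E
python3 - <<'E'
import pickle
from h import *
fr=pickle.load(open("f0.pkl","rb"));T,S=fr["top"],fr["scene"];k=.64
for n,z,t,s in(("hole",.08,(432,252),(361,352)),("handletop",.118,(528,343),(235,272)),("tab",.056,(411,307),(375,312))):
    a,b=np.array(t)*k,np.array(s)*k
    print(n,onplane(T,a,z).round(3),onplane(S,b,z).round(3),cross([ray(T,a),ray(S,b)]).round(3))
# top face corners approx in top view
c=[onplane(T,np.array(p)*k,.08).round(3)[:2] for p in((397,222),(457,232),(445,293),(384,286))];print(c)
hsv=cv2.cvtColor(T["pixels"],cv2.COLOR_RGB2HSV);print(hsv[150:190:6,245:290:6].tolist()[2])
# scene handle + screws
for n,f,(x,y,w,h) in(("t",T,(225,120,150,125)),("s",S,(125,160,160,110))):
    pass
a=cv2.resize(T["pixels"][125:245,230:360],None,fx=3,fy=3,interpolation=cv2.INTER_CUBIC)
b=cv2.resize(S["pixels"][160:270,130:275],None,fx=2.7,fy=2.7,interpolation=cv2.INTER_CUBIC)
H=max(a.shape[0],b.shape[0]);a=cv2.copyMakeBorder(a,0,H-a.shape[0],0,0,0);b=cv2.copyMakeBorder(b,0,H-b.shape[0],0,0,0)
cv2.imwrite("pics/c1.png",np.hstack([a,b])[:,:,::-1])
E
```

```text
hole [ 0.641 -0.078  0.08 ] [ 0.641 -0.071  0.08 ] [ 0.641 -0.074  0.081]
handletop [ 0.452 -0.255  0.118] [ 0.458 -0.249  0.118] [ 0.453 -0.252  0.115]
tab [ 0.535 -0.036  0.056] [ 0.534 -0.03   0.056] [ 0.535 -0.033  0.057]
[array([ 0.703, -0.008]), array([ 0.682, -0.128]), array([ 0.557, -0.102]), array([0.572, 0.017])]
[[17, 140, 173], [158, 11, 93], [160, 10, 73], [150, 25, 72], [15, 11, 96], [6, 26, 50], [174, 13, 96], [0, 11, 97]]
```

View pics/c1.png

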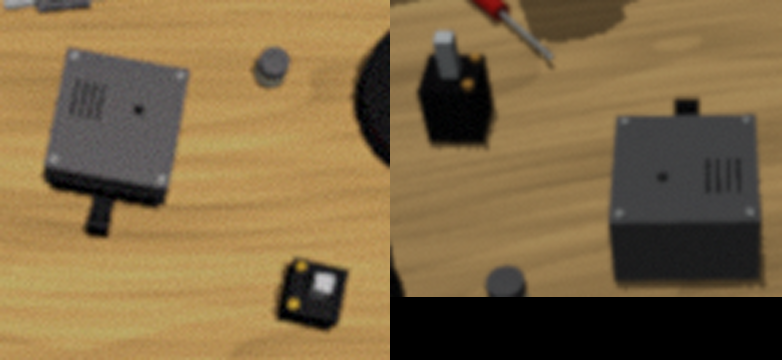

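The crop gives the hole at (138,109), the handle top at (325,282) and the jar well clear. The two cameras disagree by about 6 mm, so I'll measure relative positions with the wrist camera, viewing the pin and the hole from the same tool offset.

```bash
python3 - <<'E'
from station import bot
from h import *
import pickle
w=pickle.load(open("f0.pkl","rb"))["wrist"];Rm,t=cam(w);s=bot.get_state()
Rt=R.from_rotvec(s["tcp_rot"]).as_matrix();print("cam in tool",Rt.T@(-Rm.T@t-s["tcp_pos"]),"axis",Rt.T@Rm[2])
for y in(-10,80,170,-100): 
  print(y,[None if q is None else np.round(q,2) for q in (bot.ik(p,down(np.radians(y))) for p in((.453,-.252,.084),(.641,-.074,.2),(.52,-.03,.036),(.47,-.01,.036)))])
E
```

```text
cam in tool [ 0.07046139 -0.00026544 -0.11816476] axis [-2.75449100e-01  3.87394627e-04  9.61315579e-01]
-10 [array([-0.63,  0.39, -0.38,  0.81,  0.  ,  1.12]), array([-0.21,  0.54,  0.19,  1.22,  0.  ,  1.53]), array([-0.18,  0.45, -0.43,  0.69,  0.  ,  1.57]), array([-0.16,  0.37, -0.57,  0.64,  0.  ,  1.59])]
80 [array([-0.63,  0.39, -0.38,  0.81,  0.  , -0.46]), array([-0.21,  0.54,  0.19,  1.22,  0.  , -0.04]), array([-0.18,  0.45, -0.43,  0.69,  0.  , -0.  ]), array([-0.16,  0.37, -0.57,  0.64,  0.  ,  0.02])]
170 [array([-0.63,  0.39, -0.38,  0.81,  0.  , -2.03]), array([-0.21,  0.54,  0.19,  1.22,  0.  , -1.61]), array([-0.18,  0.45, -0.43,  0.69,  0.  , -1.58]), array([-0.16,  0.37, -0.57,  0.64,  0.  , -1.55])]
-100 [array([-0.63,  0.39, -0.38,  0.81, -0.  ,  2.69]), array([-0.21,  0.54,  0.19,  1.22, -0.  ,  3.1 ]), array([-0.18,  0.45, -0.43,  0.69, -0.  ,  3.14]), array([-0.16,  0.37, -0.57,  0.64, -0.  , -3.12])]
```

```bash
python3 - <<'E'
from station import bot
from h import *
import pickle
o=down(np.radians(80));fr={}
for n,p in(("pin",(.453,-.252,.118)),("hole",(.641,-.074,.08)),("tab",(.535,-.033,.056))):
    bot.move_ptp((p[0],p[1],p[2]+.128),o);bot.wait(.3)
    f=bot.grab_frame("wrist");f["tcp"]=bot.get_state()["tcp_pos"];fr[n]=f
pickle.dump(fr,open("f1.pkl","wb"));print(bot.get_state()["time"],[f["tcp"].round(4).tolist() for f in fr.values()])
a=[cv2.resize(f["pixels"][90:310,140:380],None,fx=1.6,fy=1.6) for f in fr.values()]
a.append(np.zeros_like(a[0]))
cv2.imwrite("pics/w1.png",np.vstack([np.hstack(a[:2]),np.hstack(a[2:])])[:590,:,::-1])
cv2.imwrite("pics/w1.png",cv2.resize(np.vstack([np.hstack(a[:2]),np.hstack(a[2:])])[:,:,::-1],(654,600)))
E
```

```text
4.4333 [[0.4529, -0.2524, 0.246], [0.6407, -0.0749, 0.2084], [0.5359, -0.0334, 0.1841]]
```

View pics/w1.png

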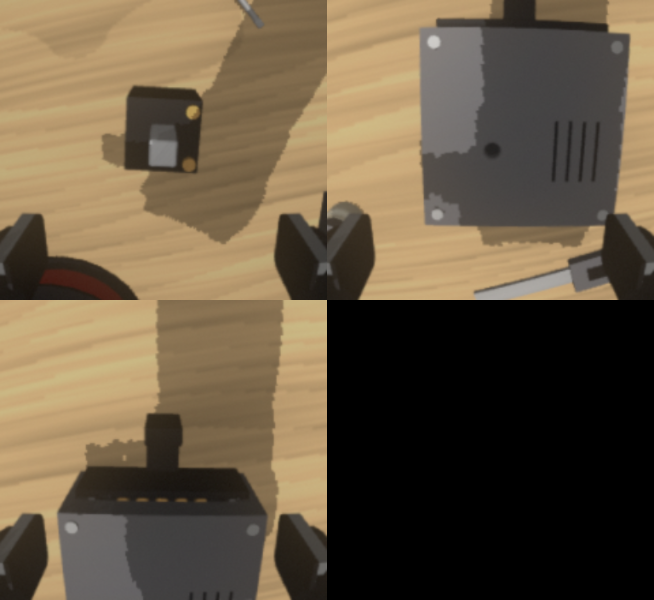

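The wrist pictures show the handle top at about (163,152) in panel 1. The hole is at (492,150) in panel 2, with the case screws around it. The tab top is at (163,424) in panel 3. Next I extract these by mask.

```bash
python3 - <<'E'
from h import *
import pickle
fr=pickle.load(open("f1.pkl","rb"));k=1/1.363
P=fr["pin"];H=fr["hole"];Tb=fr["tab"]
def gray(f): return cv2.cvtColor(f["pixels"],cv2.COLOR_RGB2HSV)
def blobs(m,x0,x1,y0,y1,amin):
    mm=np.zeros_like(m);mm[y0:y1,x0:x1]=m[y0:y1,x0:x1]
    return [c for c in cv2.findContours(mm,cv2.RETR_EXTERNAL,cv2.CHAIN_APPROX_NONE)[0] if cv2.contourArea(c)>=amin]
h=gray(P);print("V around handle",h[185:218:3,260].tolist())
for th in(115,130,145):
  for c in blobs(((h[...,2]>th)&(h[...,1]<60)).astype(np.uint8),240,285,178,225,30):
    r=cv2.minAreaRect(c);print(th,r)
    bx=np.array([onplane(P,p,.118,True) for p in cv2.boxPoints(r)])
    e=np.diff(np.vstack([bx,bx[:1]]),axis=0);print(" centre",bx.mean(0).round(4),"sides",np.linalg.norm(e,axis=1).round(4),"ang",np.degrees(np.arctan2(e[:,1],e[:,0])).round(1))
h=gray(H)
for th in(45,55):
  for c in blobs((h[...,2]<th).astype(np.uint8),245,280,185,215,15):
    pts=np.array([onplane(H,p,.08,True) for p in c[:,0]]);M=cv2.moments(c);print("hole",th,cv2.contourArea(c),np.ptp(pts,0).round(4),onplane(H,(M["m10"]/M["m00"],M["m01"]/M["m00"]),.08,True).round(4))
# screws, case frame
sc=[(433,42),(616,47),(437,214),(602,215)]
q=np.array([onplane(H,((u-327)*k+140,v*k+90),.08,True) for u,v in sc]);print(q.round(4))
d=lambda a,b:np.degrees(np.arctan2(*(q[b]-q[a])[[1,0]]))
print("yaw x",d(0,2),d(1,3),"y",d(0,1),d(2,3), np.linalg.norm(q[0]-q[2]),np.linalg.norm(q[0]-q[1]),np.linalg.norm(q[1]-q[3]))
# tab top edges px
for u in((145,414),(181,414),(146,432),(181,432)): print("tab",onplane(Tb,(u[0]*k+140,(u[1]-300)*k+90),.056,True).round(4))
E
```

```text
V around handle [[15, 18, 86], [17, 22, 81], [15, 19, 81], [15, 4, 129], [15, 4, 134], [10, 6, 131], [20, 6, 131], [20, 6, 132], [15, 8, 130], [18, 40, 64], [17, 96, 74]]
115 ((258.8982849121094, 201.5265655517578), (18.89139747619629, 18.093168258666992), 3.814074993133545)
 centre [ 0.4553 -0.2516  0.118 ] sides [0.0162 0.0162 0.0163 0.0165] ang [ 165.9   76.1  -13.1 -104. ]
130 ((258.5, 201.0), (16.0, 17.0), 90.0)
 centre [ 0.4548 -0.2518  0.118 ] sides [0.0146 0.0144 0.0148 0.0144] ang [  80.    -9.5 -100.   169.6]
hole 45 59.0 [0.0075 0.0085 0.    ] [ 0.6415 -0.0723  0.08  ]
hole 55 84.0 [0.0094 0.0093 0.    ] [ 0.642  -0.0723  0.08  ]
[[ 0.5691 -0.0956  0.08  ]
 [ 0.5901  0.0154  0.08  ]
 [ 0.68   -0.1163  0.08  ]
 [ 0.7015 -0.0055  0.08  ]]
yaw x -10.567939167970838 -10.609186515260784 y 79.29282405594965 79.03929686421101 0.11279151718834576 0.11298914073533502 0.1132909614355998
tab [ 0.5128 -0.0388  0.056 ]
tab [ 0.5167 -0.0168  0.056 ]
tab [ 0.5242 -0.0403  0.056 ]
tab [ 0.528  -0.0187  0.056 ]
```

Checks: the handle top measures about 17 mm square at (0.455,-0.252), the hole about 9.4 mm across at (0.642,-0.072), and the screw rectangle is 113 mm square at a yaw of -10.6°. All agree with the sizes given. Grasping the pin now.

```bash
python3 - <<'E'
from station import bot
from h import *
import pickle
o=down(np.radians(78));g=np.array([.4550,-.2517])
bot.command_gripper(.05,40)
bot.move_linear((.536,-.033,.25));bot.move_ptp((*g,.2),o)
print(bot.move_linear((*g,.104),.08,until_force=6));s=bot.get_state();print(s["tcp_pos"],s["contact_force"])
bot.command_gripper(.0,45);bot.wait(.2);s=bot.get_state();print("gap",s["finger_gap"],s["gripper_force"],s["tcp_pos"].round(4),s["contact_force"].round(2),s["torque"].round(3))
bot.move_linear((*g,.215),.1);s=bot.get_state();print(s["finger_gap"],s["contact_force"].round(2))
bot.move_linear((.642,-.0723,.2),.2);bot.wait(.3)
s=bot.get_state();print(s["finger_gap"],s["tcp_pos"],s["contact_force"].round(2),s["time"])
fr={n:bot.grab_frame(n) for n in("scene","top","wrist")};pickle.dump(fr,open("f2.pkl","wb"))
a=cv2.resize(fr["wrist"]["pixels"][130:270,180:340],None,fx=2.5,fy=2.5,interpolation=cv2.INTER_CUBIC)
b=cv2.resize(fr["scene"]["pixels"][140:280,170:330],None,fx=2.5,fy=2.5,interpolation=cv2.INTER_CUBIC)
cv2.imwrite("pics/g2.png",np.hstack([a,b])[:,:,::-1])
E
```

```text
False
[ 0.45543833 -0.25201672  0.10457968] [-0.79664187  0.19218982 -0.00655734]
gap 0.017552997502740215 44.06779646873474 [ 0.4553 -0.2519  0.1044] [-0.72  0.86  3.89] [ 0.084  0.094 -0.038]
0.017421524154905374 [ 0.21 -0.39 -0.43]
0.01741452224803979 [ 0.64176402 -0.07277554  0.20020835] [-0.39 -0.52 -0.88] 11.35
```

View pics/g2.png

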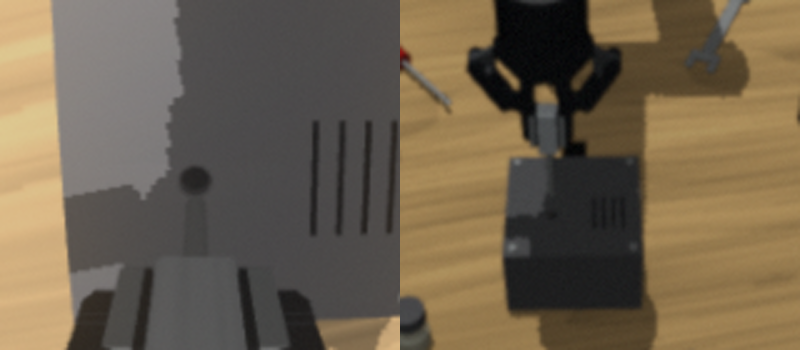

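The rod is in the hand, upright, and ends at about (195,195) in the crop. The hole is at (195,180). I compare the two as points at their own heights.

```bash
python3 - <<'E'
from h import *
import pickle
f=pickle.load(open("f2.pkl","rb"))["wrist"]
v=cv2.cvtColor(f["pixels"],cv2.COLOR_RGB2GRAY);print(v[196:236:2,250:268])
c=lambda u,w:(u/2.5+180,w/2.5+130)
for p,z in((c(195,180),.08),(c(195,193),.104),(c(195,197),.104)):print(onplane(f,p,z,True).round(4))
Rm,t=cam(f)
for q in((.6418,-.0728,.104),(.6418,-.0728,.08)):
    x=Rm@np.array(q)+t;th=np.arctan2(np.hypot(x[0],x[1]),x[2]);print(f["fx"]*th*x[:2]/np.hypot(x[0],x[1])+[f["cx"],f["cy"]])
E
```

```text
[[78 79 77 78 74 69 62 59 60 63 66 69 74 76 78 76 77 76]
 [80 79 71 58 46 40 38 37 36 36 38 42 56 66 74 76 76 77]
 [76 70 55 42 39 38 37 36 36 36 36 35 37 47 64 73 76 77]
 [76 68 52 41 39 39 38 38 37 36 36 37 37 47 58 72 77 76]
 [76 70 60 51 44 42 38 37 36 37 37 41 45 57 68 74 76 77]
 [77 75 69 64 54 50 47 48 47 48 49 51 60 68 74 77 77 76]
 [78 77 78 77 70 67 67 64 63 65 66 70 74 75 76 75 76 75]
 [78 78 77 77 75 67 66 68 67 66 66 68 73 77 75 75 75 75]
 [76 77 76 76 68 66 67 68 68 67 64 65 71 74 76 75 74 75]
 [77 77 76 75 69 66 67 68 69 67 66 64 68 73 76 76 75 76]
 [76 76 76 76 69 67 67 68 67 67 66 65 69 73 75 75 75 75]
 [76 77 77 74 68 67 68 67 68 67 67 67 69 74 75 76 76 74]
 [77 76 77 73 68 66 68 69 67 68 67 66 68 72 75 74 75 74]
 [76 77 76 74 68 68 68 68 68 66 67 65 67 73 74 75 74 74]
 [77 76 76 72 66 68 67 67 69 67 68 66 67 72 75 75 74 74]
 [77 77 75 71 64 68 68 68 67 68 66 66 68 72 74 74 76 74]
 [77 76 76 70 67 67 68 68 68 68 68 65 65 71 75 75 75 76]
 [77 75 75 70 67 67 69 68 67 69 68 67 67 71 74 75 74 74]
 [81 80 78 75 73 73 74 75 75 74 73 73 73 76 78 78 78 77]
 [87 86 86 83 84 84 87 86 84 86 87 85 85 86 86 85 84 84]]
[ 0.6423 -0.0721  0.08  ]
[ 0.6395 -0.0715  0.104 ]
[ 0.6407 -0.0718  0.104 ]
[256.99283225 210.42102025]
[257.08517377 201.57489727]
```

Laterally they agree to within 0.2 mm. Fore and aft they agree to within about 1 mm, allowing for the rod's 3 mm radius. Going in gently.

```bash
python3 - <<'E'
from station import bot
from h import *
import pickle
def st(n):
    s=bot.get_state();print(n,"t%.2f"%s["time"],"depth mm",round((.08-(s["tcp_pos"][2]-.096))*1e3,2),s["tcp_pos"].round(4),s["contact_force"].round(2),s["torque"].round(2),round(s["finger_gap"],4));return s
bot.move_linear((.642,-.0723,.180),.05);s=st("above")
hit=bot.move_linear((.642,-.0723,.167),.02,until_force=3);s=st("mouth %s"%hit)
if not hit:
    hit=bot.move_linear((.642,-.0723,.126),.015,until_force=3);s=st("pad %s"%hit)
E
```

```text
above t12.05 depth mm -3.53 [ 0.6417 -0.0722  0.1795] [-0.44 -0.37 -0.68] [-0.02  0.01  0.02] 0.0174
mouth False t12.85 depth mm 8.94 [ 0.642  -0.0723  0.1671] [-0.39  0.68 -0.74] [ 0.03  0.01 -0.02] 0.0174
pad True t13.82 depth mm 16.87 [ 0.642  -0.0723  0.1591] [ 0.8  -0.68  3.77] [-0.03 -0.12 -0.03] 0.0175
```

```bash
python3 - <<'E'
from station import bot
from h import *
import pickle
bot.wait(.2)
s=bot.get_state();z=s["tcp_pos"][2];z0=z;hist=[]
for i in range(18):
    bot.move_linear((.642,-.0723,z-.0006),.008,until_force=6);z-=.0006
    bot.wait(.08);F=[bot.get_state()["contact_force"] for _ in range(1)][0];hist.append((round((z0-bot.get_state()["tcp_pos"][2])*1e3,2),F.round(1).tolist()))
    fz=F[2]
    if fz>11: print("cap");break
    if len(hist)>2 and np.hypot(F[0],F[1])>6: print("side");break
    f=bot.grab_frame("scene");
    if i==0: f0=f["pixels"].astype(int)
    d=np.abs(f["pixels"].astype(int)-f0)[180:215,190:275].max(2);hist[-1]+=(int((d>40).sum()),)
    if hist[-1][2]>25: print("changed");break
for h in hist:print(h)
fr={n:bot.grab_frame(n) for n in("scene","top","wrist")};pickle.dump(fr,open("f3.pkl","wb"))
a=cv2.resize(fr["top"]["pixels"][125:245,230:360],None,fx=3,fy=3);b=cv2.resize(fr["scene"]["pixels"][150:270,170:300],None,fx=3,fy=3)
cv2.imwrite("pics/p3.png",np.hstack([a,b])[:,:,::-1]);print(bot.get_state()["time"])
E
```

```text
changed
(np.float64(0.48), [0.6, -0.5, 5.0], 0)
(np.float64(1.1), [0.4, -0.7, 4.1], 0)
(np.float64(1.73), [1.3, 0.5, 5.5], 0)
(np.float64(2.37), [2.4, -1.0, 5.4], 4)
(np.float64(2.92), [1.8, -0.1, 4.1], 14)
(np.float64(3.41), [0.7, -0.5, 5.9], 33)
16.4667
```

View pics/p3.png

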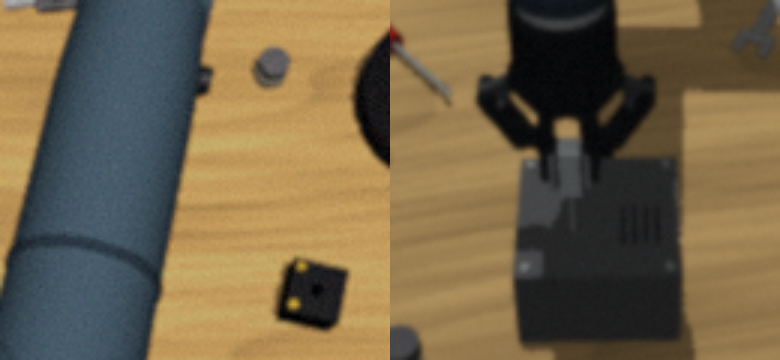

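Not popped yet: the change came only from the moving gripper, and the tab isn't visible from these two views. I'll watch the tab region with the wrist camera and continue.

```bash
cat >> h.py <<'E'
def proj(f,p):
    Rm,t=cam(f);x=Rm@np.array(p)+t;r=np.hypot(x[0],x[1]);return f["fx"]*np.arctan2(r,x[2])*x[:2]/r+[f["cx"],f["cy"]]
E
python3 - <<'E'
from station import bot
from h import *
import pickle
ux=np.array([np.cos(np.radians(-10.6)),np.sin(np.radians(-10.6))]);c=np.array([.6352,-.0505])
def look():
    f=bot.grab_frame("wrist");out=[]
    for e in(0,.015,.025):
        u=proj(f,(*(c-ux*(.107+e)),.056)).round().astype(int)
        p=f["pixels"][max(u[1]-2,0):u[1]+3,u[0]-2:u[0]+3];out.append(int(p.mean()) if p.size else -1)
    return f,out,u
f,o,u=look();print(o,u)
s=bot.get_state();z=z0=s["tcp_pos"][2]
for i in range(10):
    bot.move_linear((.642,-.0723,z-.0005),.008,until_force=6);z-=.0005
    bot.wait(.08);s=bot.get_state();F=s["contact_force"];f,o,u=look()
    print(round((z0-s["tcp_pos"][2])*1e3,2),F.round(1),o)
    if o[2]<70 or F[2]>11: print("stop");break
fr=f;cv2.imwrite("pics/p4.png",cv2.resize(f["pixels"][:,100:420],None,fx=1.4,fy=1.4)[:,:,::-1]);print(s["time"])
E
```

```text
[43, 125, 126] [280  21]
0.23 [ 0.2 -0.4  5.8] [43, 125, 126]
0.74 [ 0.2 -0.4  5.1] [43, 125, 126]
1.14 [ 0.5 -1.4  6.7] [43, 125, 127]
1.55 [ 0.9 -0.   7. ] [43, 125, 126]
1.97 [0.2 0.1 7.6] [43, 125, 126]
2.81 [ 0.7 -0.2  5. ] [41, 33, 43]
stop
18.7667
```

View pics/p4.png

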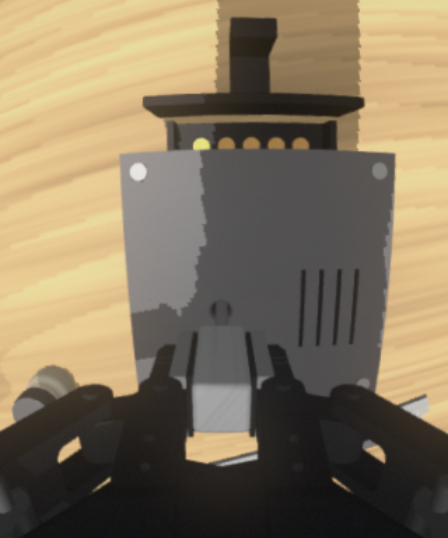

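The tray has popped: the tab is at (252,35) and the drawer with its contents shows in front of the case. I pull the pin and take it back to the stand.

```bash
python3 - <<'E'
from station import bot
from h import *
import pickle
def st(n):
    s=bot.get_state();print(n,"t%.2f"%s["time"],s["tcp_pos"].round(4),s["contact_force"].round(2),s["torque"].round(2),round(s["finger_gap"],4))
g=(.4551,-.2518)
bot.move_linear((.642,-.0723,.215),.08);st("up")
bot.move_linear((*g,.215),.2);bot.wait(.2)
f=bot.grab_frame("wrist")
bot.move_linear((*g,.180),.08)
print(bot.move_linear((*g,.155),.03,until_force=4));st("mouth")
print(bot.move_linear((*g,.1015),.03,until_force=4));st("home");bot.wait(.1);st("home")
pickle.dump({n:bot.grab_frame(n) for n in("scene","top")},open("f5.pkl","wb"))
E
```

```text
up t19.75 [ 0.6415 -0.0722  0.2142] [ 0.77  0.12 -1.33] [ 0.03 -0.02 -0.06] 0.0173
False
mouth t23.01 [ 0.4552 -0.2519  0.1552] [-0.38 -0.43 -0.52] [-0.04 -0.01  0.03] 0.0174
True
home t24.53 [ 0.455  -0.2518  0.1045] [0.34 0.44 4.64] [0.05 0.08 0.02] 0.0174
home t24.63 [ 0.455  -0.2518  0.1044] [-0.2   0.48  5.52] [ 0.09  0.07 -0.04] 0.0178
```

The pin is home at 0.1044, the same height as when gripped. I release it and look at the pin and the tab.

```bash
python3 - <<'E'
from station import bot
from h import *
bot.command_gripper(.05);bot.wait(.2);p=bot.get_state()["tcp_pos"]
bot.move_linear((p[0],p[1],.246),.1);bot.wait(.2)
P=bot.grab_frame("wrist")
yt=np.radians(79.4);ux=np.array([np.cos(yt-np.pi/2),np.sin(yt-np.pi/2)]);c=np.array([.6352,-.0505])
t=c-ux*.132;print("tab exp",t.round(4))
bot.move_ptp((*t,.2),down(yt));bot.wait(.2);T=bot.grab_frame("wrist");print(bot.get_state()["tcp_pos"].round(4),bot.get_state()["time"])
for e in((-.006,-.012),(-.006,.012),(.006,-.012),(.006,.012)):
    q=t+ux*e[0]+np.array([-ux[1],ux[0]])*e[1];u=proj(T,(*q,.056));cv2.circle(T["pixels"],tuple(u.round().astype(int)),0,(255,0,0),-1)
h=cv2.cvtColor(P["pixels"],cv2.COLOR_RGB2HSV);m=((h[...,2]>115)&(h[...,1]<60)).astype(np.uint8)
mm=np.zeros_like(m);mm[178:225,235:290]=m[178:225,235:290]
for k in cv2.findContours(mm,0,1)[0]:
    if cv2.contourArea(k)>50:r=cv2.minAreaRect(k);print(r,onplane(P,r[0],.118,True).round(4))
a=[cv2.resize(f["pixels"][110:290,150:350],None,fx=2,fy=2) for f in(P,T)]
cv2.imwrite("pics/t6.png",np.hstack(a)[:,:,::-1])
E
```

```text
tab exp [ 0.5055 -0.0262]
[ 0.5057 -0.0275  0.2003] 28.3583
((256.5, 201.0), (18.0, 19.0), 90.0) [ 0.4546 -0.2517  0.118 ]
```

View pics/t6.png

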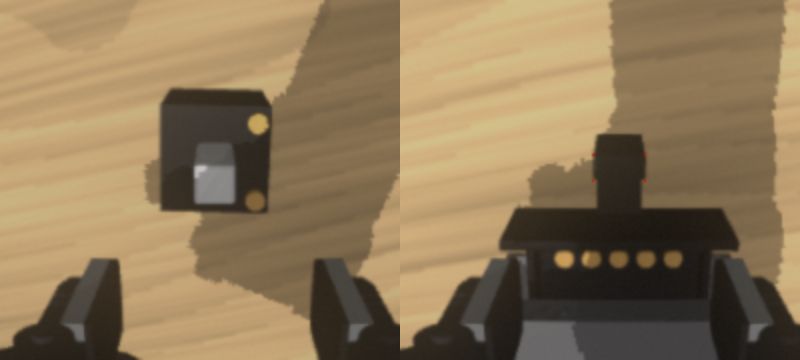

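The pin is upright in the stand, with its handle top at (0.4546,-0.2517), unchanged. The predicted tab corners (red) sit on the tab. Gripping the tab and pulling.

```bash
python3 - <<'E'
from station import bot
from h import *
def st(n):
    s=bot.get_state();print(n,"t%.2f"%s["time"],s["tcp_pos"].round(4),s["contact_force"].round(2),round(s["finger_gap"],4));return s["tcp_pos"]
yt=np.radians(79.4);ux=np.array([np.cos(yt-np.pi/2),np.sin(yt-np.pi/2)]);c=np.array([.6352,-.0505])
t=c-ux*.132
bot.move_linear((*t,.1),.12)
print(bot.move_linear((*t,.048),.06,until_force=5));st("down")
bot.command_gripper(0,35);bot.wait(.2);p=st("grip")
q=p[:2]-ux*.038
print(bot.move_linear((*q,p[2]),.02,until_force=8));e=st("pulled");bot.wait(.3);e=st("held");print("travel",np.linalg.norm(e[:2]-p[:2]))
E
```

```text
False
down t30.36 [ 0.5058 -0.0263  0.0483] [-0.12  0.01 -0.37] 0.0499
grip t30.90 [ 0.5058 -0.0263  0.0484] [-0.35  0.    5.06] 0.0235
True
pulled t32.29 [ 0.4759 -0.0206  0.0485] [0.88 0.59 1.98] 0.0236
held t32.59 [ 0.4761 -0.0206  0.0485] [-1.31  0.49 -0.85] 0.0235
travel 0.030309333167188656
```

```bash
python3 - <<'E'
from station import bot
from h import *
yt=np.radians(79.4);ux=np.array([np.cos(yt-np.pi/2),np.sin(yt-np.pi/2)]);c=np.array([.6352,-.0505])
p=bot.get_state()["tcp_pos"]
print(bot.move_linear((*(p[:2]-ux*.005),p[2]),.01,until_force=12));s=bot.get_state();print(s["tcp_pos"].round(4),s["contact_force"].round(2))
e=s["tcp_pos"]
bot.command_gripper(.05);bot.wait(.2)
bot.move_linear((e[0],e[1],.2),.1);bot.wait(.2);T=bot.grab_frame("wrist")
t=c-ux*.162
for a in((-.006,-.012),(-.006,.012),(.006,-.012),(.006,.012)):
    q=t+ux*a[0]+np.array([-ux[1],ux[0]])*a[1];u=proj(T,(*q,.056));cv2.circle(T["pixels"],tuple(u.round().astype(int)),0,(255,0,0),-1)
bot.move_linear((.42,e[1],.28),.2)
im=[cv2.resize(T["pixels"][110:290,150:350],None,fx=2,fy=2),cv2.resize(bot.grab_frame("scene")["pixels"],(480,360))[:,:400]]
cv2.imwrite("pics/e7.png",np.hstack(im)[:,:,::-1]);print(bot.get_state()["time"])
E
```

```text
True
[ 0.4758 -0.0206  0.0485] [ 1.38 -0.56  2.27]
36.1917
```

View pics/e7.png

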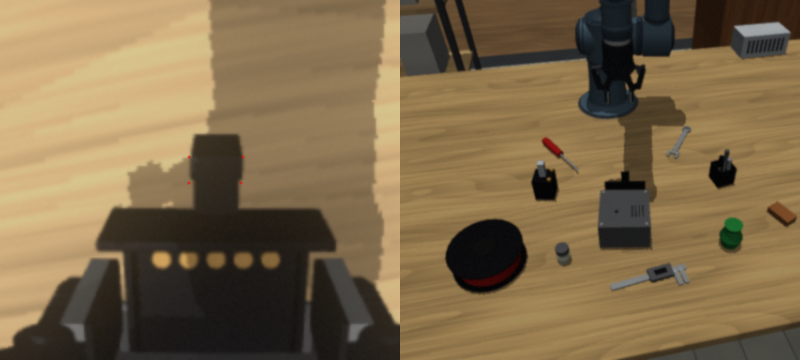

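The tab sits on the corners predicted for 55 mm out, and the second pull met the stop without moving. The pin is upright in its stand and everything else is where it was.

```bash
python3 -c "
from station import bot
print(bot.hand_in())"
```

```text
the job is handed in; nothing more can be done
None
```

The job is done and handed in at about 36 s: the latch released at about 8 N, the pin is back upright and fully home in its stand, and the tray is out against its stop.

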